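# Point out the balance tube and the rotor well it must go in

### The job

The rotor of the open centrifuge is not balanced: one of its red-stoppered tubes has no tube in the well straight across from it. Show the trainee what is missing: with the fingers pointing straight down and their tips two or three centimetres above it, first point at the blue-stoppered balance tube in the rack for at least two seconds, then point at the empty well straight across from the unpartnered tube for at least two seconds, and finish still pointing at that well. Only point: touch nothing, lift nothing and do not turn the rotor.

Things in the scene. Friction and masses are not known exactly. Their poses are not given: they have to be found in the camera images.
- centrifuge: fixed bench centrifuge, cream housing 340 deep x 270 wide x 225 mm high (231 at the gasket round its bowl), grey sloping control panel. Origin: middle of the underside; x to the rear (lid hinge), panel faces -x, z up. Panel to the robot's right, open lid on its left. Round bowl 200 mm across, 125 deep, axis at x = +20 mm, y = 0, with the rotor in it
- lid (a joint): the centrifuge's grey lid, 262 x 266 mm and 40 mm thick, hinged along the housing's rear top edge (152 mm behind the origin, 231 mm up): 0 shut, 1.57 standing upright, more leans away from the bowl. It starts open and stays where it is
- rotor_hub (a point): top of the brass nut in the middle of the rotor, the highest point of the hub, on the rotor's vertical axis; nut 26 mm across, 12 mm higher than the well mouths. The rotor turns very easily if touched and can start at any angle
- well_1 (a point): centre of the mouth of rotor well 1. The eight wells are numbered in order round the rotor, every 45 degrees, mouths level on a circle of 52 mm radius about the hub, 30 mm below the housing's top: metal sleeves, mouth 15 mm and steel collar 22 mm across, leaning 30 degrees so that the mouths face up and towards the hub. Some hold a tube. Axes: z up
- well_2 (a point): centre of the mouth of rotor well 2. As well_1
- well_3 (a point): centre of the mouth of rotor well 3. As well_1
- well_4 (a point): centre of the mouth of rotor well 4. As well_1
- well_5 (a point): centre of the mouth of rotor well 5. As well_1
- well_6 (a point): centre of the mouth of rotor well 6. As well_1
- well_7 (a point): centre of the mouth of rotor well 7. As well_1
- well_8 (a point): centre of the mouth of rotor well 8. As well_1
- spin_tube_a_cap (a point): centre of the top of the stopper of one of the five red-stoppered tubes that stand in rotor wells: tube 13 mm across, stopper 17 mm across and 18 mm long, leaning 30 degrees; this point is 20 mm above the mouth of the tube's own well and 11 mm from it towards the hub
- spin_tube_b_cap (a point): centre of the top of the stopper of another red-stoppered tube in the rotor, as spin_tube_a
- spin_tube_c_cap (a point): centre of the top of the stopper of another red-stoppered tube in the rotor, as spin_tube_a
- spin_tube_d_cap (a point): centre of the top of the stopper of another red-stoppered tube in the rotor, as spin_tube_a
- spin_tube_e_cap (a point): centre of the top of the stopper of another red-stoppered tube in the rotor, as spin_tube_a
- rack: loose dark grey tube rack, 168 (x) x 56 (y) x 60 mm high, two rows of seven square holes; origin: middle of the underside. It holds four upright tubes, at least 45 mm apart
- blue_tube_cap (a point): centre of the top of the blue stopper of an upright tube in the rack, 89 mm above the bench; tube 13 mm across, 83 mm long with its stopper, which is 17 mm across and 18 mm long. This is the balance tube; z up
- yellow_tube_cap (a point): centre of the top of the yellow stopper of an upright tube in the rack, 89 mm above the bench; tube 13 mm across, 83 mm long with its stopper, which is 17 mm across and 18 mm long
- green_tube_cap (a point): centre of the top of the green stopper of an upright tube in the rack, 89 mm above the bench; tube 13 mm across, 83 mm long with its stopper, which is 17 mm across and 18 mm long
- white_tube_cap (a point): centre of the top of the white stopper of an upright tube in the rack, 89 mm above the bench; tube 13 mm across, 83 mm long with its stopper, which is 17 mm across and 18 mm long
- reagent_bottle: amber bottle with a white cap, 54 mm across, 115 mm high, loose; origin: middle of its foot
- timer: white bench timer, a wedge 60 x 75 mm, up to 30 mm high, loose; origin: middle of its underside
- marker: marker pen lying on the bench, 130 mm long, 12 mm thick, white with a black cap, loose; origin: under its middle, x along the pen

How it is judged:
On the way, in this order (a step that is already met when the one before it is completed fails the run):
1. the fingers point down at the blue-stoppered tube in the rack, tips just above its stopper, for two seconds (horizontal distance between the grasp point and blue_tube_cap below 0.015 m and z of the grasp point in the frame of blue_tube_cap between 0.018 and 0.062 m and angle between the grasp point's own z axis and vertical above 2.7 rad), for 2 s.
2. the fingers point down at the empty well straight across from the unpartnered red-stoppered tube, tips just above its mouth, for two seconds (horizontal distance between the grasp point and well_7 below 0.015 m and z of the grasp point in the frame of well_7 between 0.018 and 0.062 m and angle between the grasp point's own z axis and vertical above 2.7 rad), for 2 s.
At the end, for the whole second after the job is handed in: The fingers still point down (within 25 degrees) at the empty well across from the unpartnered tube, TCP within 15 mm of the mouth's centre sideways and 18 to 62 mm above it (tips up to 43 mm above); rotor, tubes, rack, bottle, timer and marker are within 8 mm of where they started (all of step 2 and not (distance of any of spin_tube_a_cap, spin_tube_b_cap, spin_tube_c_cap, spin_tube_d_cap, spin_tube_e_cap, blue_tube_cap, yellow_tube_cap, green_tube_cap, white_tube_cap, rack, reagent_bottle, timer, marker, well_1 from where it was at the start of the episode above 0.008 m)); the robot touches nothing.
It fails at once if the robot touches anything (contact force between any of the fingers, the arm and anything else above 0.5 N).
It fails at once if a tube, in the rotor or in the rack, is lifted or moved (distance of any of spin_tube_a_cap, spin_tube_b_cap, spin_tube_c_cap, spin_tube_d_cap, spin_tube_e_cap, blue_tube_cap, yellow_tube_cap, green_tube_cap, white_tube_cap from where it was at the start of the episode above 0.008 m).
It fails at once if the rotor is turned (distance of well_1 from where it was at the start of the episode above 0.008 m).
It fails at once if the rack, bottle, timer or marker is moved (distance of any of rack, reagent_bottle, timer, marker from where it was at the start of the episode above 0.008 m).
It also fails if it takes over 40 s, if anything falls off the work surface, if the arm or the gripper's body presses on something with over 40 N, if the wrist force passes 120 N, or if a joint passes its speed limit or range.

### The arm

A 6-joint arm with a two-finger parallel gripper is mounted at the origin on the work surface. World frame = base frame: x ahead of the robot, y to its left, z up, the work surface at z = 0. Lengths are in m, angles in rad, forces in N, time in s.
With the tool pointing down it reaches from about 0.3 to 0.875 m from the base axis. Payload 6.4 kg.
Tool frame: the origin (TCP) lies between the finger pads, 19 mm behind the fingertips; this is the grasp point; z points along the fingers, y is the line along which they close (so a half turn about z gives the same grasp; the last joint's range is limited). The gripper opens to 85 mm and grips with 20 to 120 N. Pads are 22 mm wide; open, the fingers measure 114 mm over their backs; the gripper's body (76 mm by 85 mm) begins 54 mm behind the grasp point. The pads swing forward as they close: fully open they stand 13 mm farther back than shut.
Start: joints at [1.102, 0.181, 1.607, -0, 1.354, -0.206], TCP at [0.149, 0.555, 0.25] pointing down, gripper open.
Joint ranges: [-2.99, 2.99], [-0.89, 2.07], [0.3, 2.58], [-1.14, 4.28], [0, 2.63], [-3.12, 3.12]. Speed limits (rad/s): [2.57, 2.57, 3.01, 3.14, 3.14, 3.14].

### API

Orientations are given as a unit quaternion [w, x, y, z].
In Python, from bench import * gives the robot as it stands.
- The arm moves only by the tool play_rows, never from a script. Its argument "plan" is a list of rows, each a list of 3 entries, a list of its own where there are three numbers: the finger opening in mm, from 0 to 85.4, then the shift along the tool's x, y, z normalised to -1 to 1, where 1 is 40 cm, then the turn about the tool's z normalised to -1 to 1, where 1 is pi rad. A call has 1 to 10 rows; each row is the pose to reach, as a shift and turn from the pose commanded when the call began, along the tool's axes at that moment, turning the shorter way round; what a row does not reach only later rows make up. A row lasts 1/10 s, in which the tool goes at most 50 mm and 8.59 degrees, less where a joint would pass 70% of its speed; a pose out of reach is approached as far as the arm can. A call with a number of a shift or a turn outside -1 to 1 is refused whole. A call with a gripper value outside its range is refused whole. The fingers move at their own pace and stop on an object; the grip force is fixed at half the most. Time passes only in rows, so rows that repeat a pose let the fingers close. It gives the time, the measured TCP pose, the force, the opening and the grip force at its end, in the units of the state.
- get_obs(): the state, without advancing time (a new reading comes with each control period).
- camera(name): name is "side" or "top"; returns a dict with "image" (420x560x3 uint8, red, green, blue), "range_z" (420x560 float32, m along the optical axis (not along the pixel's ray), 0 where there is no reading), "intrinsics" (3x3 intrinsics, pixels), "rvec" (rotation vector, rad) and "tvec" (3), from world to camera coordinates, as OpenCV has them. Camera axes: x right, y down, z forward; pixel columns grow to the right and rows downward; lengths in m; the calibration is good to about 2 mm. A picture is of the moment at which its call begins.
- hand_in(): hands the job in; it is judged then, once.
Trained networks look in a picture, given as the dict that the camera call returned (one of the last four; its "shot" number tells which), for a name from the list of things; names that differ only in an ending like _2 or _b are one class to them, and where a whole thing is asked for, a point or a joint stands for the part that bears it (a point fixed in the world has none). Each returns a list of dicts, best first, with "conf" (0 to 1); they miss things now and then, are a little off and sometimes report something else, mostly with a low value. They report only what shows in the picture. A call takes as long as a camera call.
- search_frame(picture, label): "rect" ([centre column, centre row, width, height] in pixels, round what is visible of it).
- masks_of(picture, label): "mask" (420x560 bool, what is visible of it) and "rect" ([centre column, centre row, width, height] in pixels, round what is visible of it).
The state is a dict: "time_s": time; "q": joint angles; "dq": joint speeds; "joint_efforts": joint torques, N m; "eef_pos": TCP position; "eef_rot": TCP orientation; "wrist_force": force on the tool from outside, world axes, zero at the start; "torque": the same for the moment, N m; "opening": opening from 0.0 (shut) to 1.0 (fully open); "grasp_force": force on a finger pad.
Only numpy, scipy, OpenCV 4.12 (cv2) and the standard library are available. Lean on these libraries where they do the work, as an engineer would, in place of code of your own. Each camera call takes 0.05 s, during which the arm holds its last target. There are 200 camera calls.

## Working session

There is one attempt and no reset: what is moved stays moved. The work goes in short steps, Python scripts to look and compute and a tool call to move; the robot and the scene stay as the last step left them, time stands still between calls to the robot, and variables do not carry over. Pictures are saved under pics/ and viewed, at most 10 in all, crops included, and the job is handed in when it is done.

Besides the shell and the picture viewer there is one more tool, called after "Emit:" as a command line: name --argument value ..., lists and objects as JSON in quotes. play_rows: Moves the arm, as the interface text tells. Its arguments: {"type":"object","properties":{"plan":{"type":"array","items":{"type":"array"}}},"required":["plan"]}

```bash
mkdir -p pics; cat > h.py <<'E'
from bench import *
import numpy as np, cv2
def bp(c,u,v,z=None):
    """pixel -> world, from depth, or on the plane at height z"""
    R=cv2.Rodrigues(np.array(c["rvec"],float))[0];t=np.array(c["tvec"],float).ravel();K=np.array(c["intrinsics"])
    d=np.linalg.inv(K)@[u,v,1.];o=-R.T@t;w=R.T@d
    s=(z-o[2])/w[2] if z is not None else float(c["range_z"][int(round(v)),int(round(u))])
    return o+s*w
def proj(c,P):
    return cv2.projectPoints(np.array(P,float).reshape(-1,1,3),np.array(c["rvec"],float),np.array(c["tvec"],float),np.array(c["intrinsics"],float),None)[0].reshape(-1,2)
E
python3 - <<'E'
from h import *
np.set_printoptions(precision=4,suppress=True)
o=get_obs();print(o["eef_pos"],o["eef_rot"],o["opening"])
for n in("top","side"):
    c=camera(n);cv2.imwrite(f"pics/{n}0.png",c["image"][:,:,::-1])
    for l in("blue_tube_cap","rotor_hub","spin_tube_a_cap","well_1","reagent_bottle","rack","lid"):
        for r in search_frame(c,l)[:9]:
            u,v=r["rect"][:2];print(n,l,round(r["conf"],2),np.round(r["rect"]),bp(c,u,v))
E
```

```text
[0.1491 0.5548 0.2491] [-0.0003  0.131   0.9914 -0.0008] 1.0015584863011433
top blue_tube_cap 0.37 [135. 197.   6.   8.] [0.5853 0.2509 0.2079]
top rotor_hub 0.83 [161. 213.  80.  80.] [0.5571 0.2022 0.1886]
top rotor_hub 0.4 [368. 256.   4.   3.] [ 0.4853 -0.2431  0.0851]
top spin_tube_a_cap 0.58 [159. 211.  82.  82.] [0.5598 0.204  0.1934]
top well_1 0.91 [160. 212.  84.  80.] [0.5586 0.2054 0.1861]
top reagent_bottle 0.92 [357. 160.  27.  31.] [ 0.7106 -0.2201  0.0795]
top reagent_bottle 0.72 [156. 229.   4.   7.] [0.52   0.2022 0.2145]
top rack 0.72 [364. 246.  46.  76.] [ 0.5145 -0.2489  0.0068]
top lid 0.17 [357. 159.  25.  28.] [ 0.709  -0.2195  0.0868]
side blue_tube_cap 0.41 [322. 327.   6.  20.] [ 0.447  -0.2771  0.0824]
side blue_tube_cap 0.4 [197. 158.  54.  17.] [0.5581 0.2113 0.2035]
side rotor_hub 0.86 [199. 158.  52.  14.] [0.5605 0.2078 0.2034]
side spin_tube_a_cap 0.39 [217. 154.  10.   8.] [0.6029 0.1885 0.2082]
side spin_tube_a_cap 0.34 [180. 160.   8.   7.] [0.5239 0.2345 0.2036]
side well_1 0.88 [198. 159.  52.  19.] [0.5556 0.2065 0.2033]
side well_1 0.6 [343. 259.  41.  32.] [ 0.6926 -0.1509  0.0187]
side reagent_bottle 0.96 [379. 257.  30.  53.] [ 0.6976 -0.2378  0.072 ]
side rack 0.9 [325. 322.  60.  84.] [ 0.457  -0.2765  0.0874]
side rack 0.39 [197. 159.  46.  16.] [0.5573 0.2121 0.2027]
side lid 0.67 [136.  83. 124. 133.] [0.5117 0.3662 0.3643]
side lid 0.22 [200. 158.  46.  18.] [0.5639 0.206  0.2055]
```

```bash
python3 - <<'E'
import cv2,numpy as np
t=cv2.imread("pics/top0.png");s=cv2.imread("pics/side0.png")
z=lambda a,w,h:cv2.resize(a,(w,h),interpolation=cv2.INTER_CUBIC)
cv2.imwrite("pics/m.png",np.vstack([np.hstack([z(t[162:262,110:210],400,400),z(t[200:300,320:420],400,400)]),np.hstack([z(s[130:190,150:250],400,200),z(s[270:370,280:380],400,200)])]))
cv2.imwrite("pics/s2.png",np.hstack([z(t,400,300),z(s,400,300)]))
E
```

```text
(no output)
```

View pics/m.png

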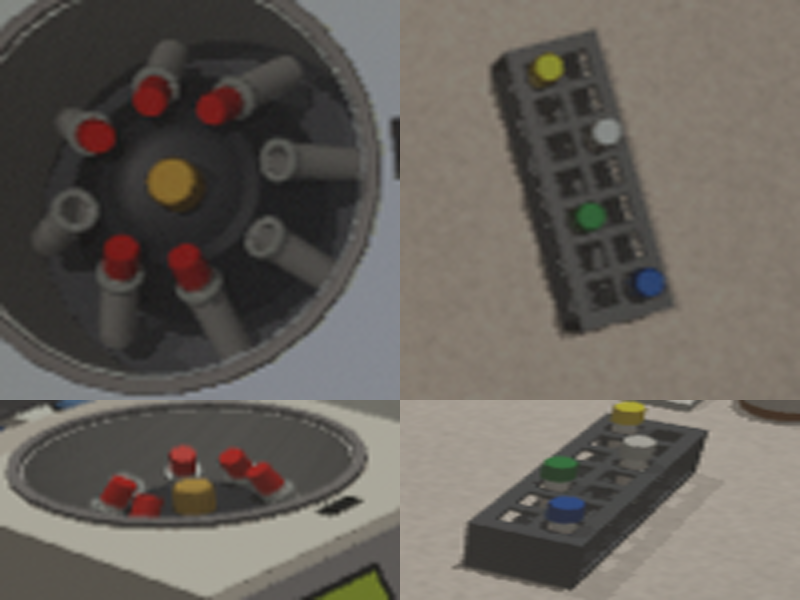

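View pics/s2.png

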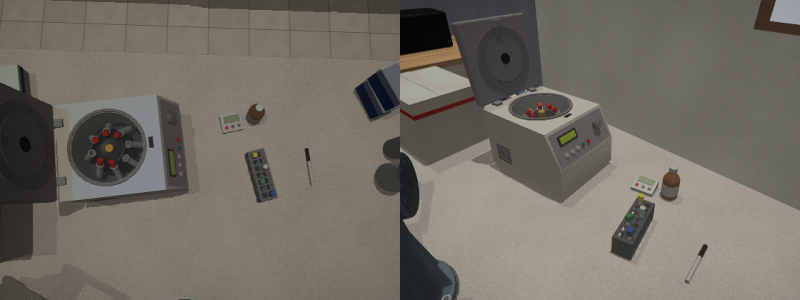

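The top view shows the hub at about (153,208) and empty wells at about (179,202), (176,221) and (129,214). The red tube at about (134,196) faces the empty well at (176,221), so that well is the target. The blue cap is at about top (382,270), side (322,325). Next I measure these precisely.

```bash
python3 - <<'E'
from h import *
from scipy.optimize import least_squares
np.set_printoptions(precision=4,suppress=True)
T,S=camera("top"),camera("side")
def cen(c,box,lo,hi):
    x0,y0,x1,y1=box;h=cv2.cvtColor(c["image"][y0:y1,x0:x1],cv2.COLOR_RGB2HSV)
    m=cv2.inRange(h,lo,hi);v,u=np.nonzero(m);return np.array([u.mean()+x0,v.mean()+y0,len(u),v.min()+y0])
blue=((100,130,40),(130,255,255));br=((14,120,60),(28,255,255))
def tri(a,b):
    P=lambda c:np.array(c["intrinsics"])@np.c_[cv2.Rodrigues(np.array(c["rvec"],float))[0],np.array(c["tvec"]).ravel()]
    X=cv2.triangulatePoints(P(T),P(S),a[:2].reshape(2,1),b[:2].reshape(2,1)).ravel();return X[:3]/X[3]
for n,tb,sb,col,z in(("blue",(370,258,395,282),(310,315,335,340),blue,.089),("nut",(140,195,165,222),(190,148,210,166),br,.207)):
    a,b=cen(T,tb,*col),cen(S,sb,*col);print(n,a,b,"tri",tri(a,b),"top@z",bp(T,*a[:2],z),"side",bp(S,*b[:2],z-.007))
hub=bp(T,*cen(T,(140,195,165,222),*br)[:2],.207)
E3=[np.array(p)/4-.4+[110,162] for p in((277,160),(265,237),(75,210))]
for p in E3:
    X=bp(T,*p,.195);print("well",X,"r",np.linalg.norm((X-hub)[:2]),"ang",np.degrees(np.arctan2(*(X-hub)[1::-1])))
off=[-45,0,-180]
def f(q):
    w=[[q[0]+.052*np.cos(q[2]+k),q[1]+.052*np.sin(q[2]+k),.195] for k in np.radians(s)]
    return (proj(T,w)-E3).ravel()
best=None
for s in ([45,0,-135],[-45,0,135]):
    for a in range(0,360,60):
        r=least_squares(f,[*hub[:2],np.radians(a)])
        if best is None or r.cost<best[0].cost: best=(r,s)
r,s=best;q=r.x;print("fit",q[:2],np.degrees(q[2]),s,r.fun,"target",q[0]+.052*np.cos(q[2]),q[1]+.052*np.sin(q[2]))
# gasket top + bench height check, free height of housing
d=T["range_z"];print("housing",bp(T,200,262),"front corners",bp(T,90,275),bp(T,220,265))
from scipy.spatial.transform import Rotation as Ro
w=get_obs();q4=w["eef_rot"];M=Ro.from_quat([*q4[1:],q4[0]]).as_matrix();print(M)
np.save("M.npy",M)
tw=np.array([q[0]+.052*np.cos(q[2]),q[1]+.052*np.sin(q[2])])
E
```

```text
blue [381.7941 270.1176  34.     267.    ] [321.4146 321.5366  41.     319.    ] tri [ 0.4527 -0.2724  0.0894] top@z [ 0.4531 -0.273   0.089 ] side [ 0.4576 -0.2682  0.082 ]
nut [152.4821 206.8571 112.     201.    ] [198.     158.5222  90.     154.    ] tri [0.5665 0.2179 0.198 ] top@z [0.5659 0.2148 0.207 ] side [0.5629 0.2151 0.2   ]
well [0.58   0.1656 0.195 ] r 0.05107985348617706 ang -74.0571691357011
well [0.5404 0.1695 0.195 ] r 0.05201076654585415 ang -119.43307609897471
well [0.5519 0.2653 0.195 ] r 0.05245482065568906 ang 105.48365856150409
fit [0.5659 0.2153] 240.77119597746653 [45, 0, -135] [ 0.2117 -0.0226 -0.2067 -0.0641 -0.0035  0.0862] target 0.5405036022898771 0.16988085892053922
housing [0.4576 0.1126 0.2218] front corners [0.4287 0.3196 0.2243] [0.4524 0.0732 0.2266]
[[-0.9657  0.2597 -0.    ]
 [ 0.2597  0.9657  0.    ]
 [ 0.     -0.     -1.    ]]
```

Emit:
play_rows --plan '[[0, [0, 0, -0.2], 0], [0, [0, 0, -0.2], 0], [0, [-0.635, -0.9, -0.2], 0], [0, [-0.635, -0.9, -0.2], 0], [0, [-0.635, -0.9, -0.2], 0], [0, [-0.635, -0.9, -0.2], 0], [0, [-0.635, -0.9, -0.2], 0], [0, [-0.635, -0.9, -0.2], 0], [0, [-0.635, -0.9, -0.2], 0], [0, [-0.635, -0.9, -0.2], 0]]'

```text
time_s: 1.9
eef_pos: [0.2872, 0.1781, 0.3304]
eef_rot: [0.001, 0.131, 0.991, 0.0]
wrist_force: [1.7, 0.2, -0.3]
opening: -0.005
grasp_force: 0.0
```

Emit:
play_rows --plan '[[0, [0, 0, 0], 0], [0, [0, 0, 0], 0], [0, [0, 0, 0], 0]]'

```text
time_s: 2.2
eef_pos: [0.2869, 0.1804, 0.3301]
eef_rot: [0.0, 0.131, 0.991, 0.0]
wrist_force: [0.4, 0.4, -0.8]
opening: -0.001
grasp_force: 0.0
```

Emit:
play_rows --plan '[[0, [-0.695, -0.985, 0], 0], [0, [-0.695, -0.985, 0], 0], [0, [-0.695, -0.985, 0], 0], [0, [-0.695, -0.985, 0], 0], [0, [-0.695, -0.985, 0], 0], [0, [-0.695, -0.985, 0], 0], [0, [-0.695, -0.985, 0], 0], [0, [-0.695, -0.985, 0], 0], [0, [-0.695, -0.985, 0], 0], [0, [-0.695, -0.985, 0], 0]]'

```text
time_s: 3.2
eef_pos: [0.4556, -0.2734, 0.3291]
eef_rot: [-0.0, 0.129, 0.992, 0.0]
wrist_force: [0.3, 0.3, 0.2]
opening: -0.002
grasp_force: 0.0
```

Emit:
play_rows --plan '[[0, [0, 0, 0], 0], [0, [0, 0, 0], 0], [0, [0, 0, 0], 0]]'

```text
time_s: 3.5
eef_pos: [0.454, -0.2705, 0.3297]
eef_rot: [-0.0, 0.129, 0.992, 0.0]
wrist_force: [0.4, -0.3, 0.3]
opening: -0.001
grasp_force: 0.0
```

Emit:
play_rows --plan '[[0, [0, -0.004, 0.1], 0], [0, [0, -0.004, 0.2], 0], [0, [0, -0.004, 0.3], 0], [0, [0, -0.004, 0.4], 0], [0, [0, -0.004, 0.45], 0], [0, [0, -0.004, 0.485], 0], [0, [0, -0.004, 0.485], 0], [0, [0, -0.004, 0.485], 0], [0, [0, -0.004, 0.485], 0], [0, [0, -0.004, 0.485], 0]]'

```text
time_s: 4.5
eef_pos: [0.4536, -0.2751, 0.1376]
eef_rot: [0.001, 0.131, 0.991, -0.001]
wrist_force: [-0.1, -0.2, 0.4]
opening: 0.001
grasp_force: 0.0
```

```bash
python3 - <<'E'
from h import *
z=lambda a:cv2.resize(a,(400,400),interpolation=cv2.INTER_CUBIC)
t,s=camera("top")["image"][200:300,320:420],camera("side")["image"][260:360,270:370]
cv2.imwrite("pics/b1.png",np.hstack([z(t),z(s)])[:,:,::-1]);print(get_obs()["eef_pos"])
E
```

```text
[ 0.453265   -0.27490606  0.13698844]
```

View pics/b1.png

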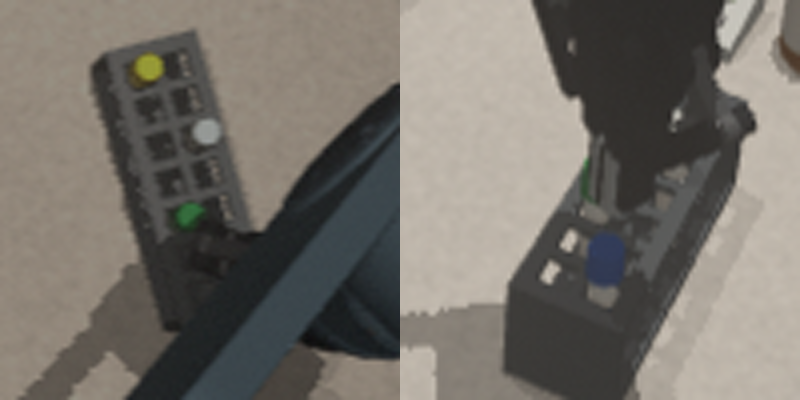

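The fingertips sit above the blue cap. In the side crop they appear at (630,205), a little right of the cap at (607,240). I'll check that offset by projection.

```bash
python3 - <<'E'
from h import *
c=camera("side");p=np.array(get_obs()["eef_pos"])
print(p,(proj(c,[p-[0,0,.019],p,[.4527,-.2724,.089],[.4527,-.2724,.082]])-[270,260])*4+[400,0])
h=cv2.cvtColor(c["image"][310:340,310:335],cv2.COLOR_RGB2HSV);m=cv2.inRange(h,(100,100,30),(130,255,255));v,u=np.nonzero(m);print((u.mean()+310-270)*4+400,(v.mean()+50)*4, len(u))
for l in("top","side"):
    c=camera(l);R=c["range_z"]
    vv,uu=np.mgrid[0:420,0:560]
    P=np.array([bp(c,u,v) for u,v in zip(uu.ravel(),vv.ravel()) if R[v,u]>0]) 
    k=(np.hypot(P[:,0]-.453,P[:,1]+.273)<.04)&(P[:,2]>.1)&(P[:,2]<.16);Q=P[k]
    print(l,len(Q),Q.min(0) if len(Q) else 0,Q.max(0) if len(Q) else 0)
    for a in np.arange(.1,.16,.01):
        q=Q[(Q[:,2]>=a)&(Q[:,2]<a+.01)]
        if len(q):print(round(a,2),len(q),q.mean(0))
E
```

```text
[ 0.45312052 -0.27484446  0.13676167] [[617.11838026 202.43759566]
 [620.47543875 170.68262423]
 [607.26399702 246.32663052]
 [606.12977872 257.3095915 ]]
605.4375 253.875 64
top 0 0 0
side 212 [ 0.43721043 -0.28891376  0.11789859] [ 0.45593511 -0.25874272  0.15999389]
0.11 1 [ 0.44538812 -0.27819164  0.11789859]
0.12 39 [ 0.4441113  -0.27760135  0.12540592]
0.13 76 [ 0.44496435 -0.27893879  0.13491151]
0.14 59 [ 0.44389919 -0.27628257  0.14472965]
0.15 37 [ 0.44225619 -0.27545958  0.15455236]
```

The projected tip is (617,202) and the offset is only a few millimetres, well inside the 15 mm tolerance. I'll nudge it and hold.

Emit:
play_rows --plan '[[0, [0, 0.008, 0.005], 0], [0, [0, 0.008, 0.005], 0], [0, [0, 0.008, 0.005], 0], [0, [0, 0.008, 0.005], 0], [0, [0, 0.008, 0.005], 0], [0, [0, 0.008, 0.005], 0], [0, [0, 0.008, 0.005], 0], [0, [0, 0.008, 0.005], 0], [0, [0, 0.008, 0.005], 0], [0, [0, 0.008, 0.005], 0]]'

```text
time_s: 5.75
eef_pos: [0.4536, -0.2714, 0.134]
eef_rot: [-0.0, 0.131, 0.991, 0.0]
wrist_force: [0.5, 1.5, 0.5]
opening: 0.001
grasp_force: 0.0
```

Emit:
play_rows --plan '[[0, [0, 0, 0], 0], [0, [0, 0, 0], 0], [0, [0, 0, 0], 0], [0, [0, 0, 0], 0], [0, [0, 0, 0], 0], [0, [0, 0, 0], 0], [0, [0, 0, 0], 0], [0, [0, 0, 0], 0], [0, [0, 0, 0], 0], [0, [0, 0, 0], 0]]'

```text
time_s: 6.75
eef_pos: [0.4537, -0.2714, 0.134]
eef_rot: [-0.0, 0.131, 0.991, -0.0]
wrist_force: [-0.1, 0.5, -0.5]
opening: -0.004
grasp_force: 0.0
```

Emit:
play_rows --plan '[[0, [0, 0, 0], 0], [0, [0, 0, 0], 0], [0, [0, 0, 0], 0], [0, [0, 0, 0], 0], [0, [0, 0, 0], 0], [0, [0, 0, 0], 0], [0, [0, 0, 0], 0], [0, [0, 0, 0], 0], [0, [0, 0, 0], 0], [0, [0, 0, 0], 0]]'

```text
time_s: 7.75
eef_pos: [0.4537, -0.2714, 0.134]
eef_rot: [0.0, 0.131, 0.991, -0.0]
wrist_force: [0.1, -0.7, 0.4]
opening: 0.003
grasp_force: 0.0
```

Emit:
play_rows --plan '[[0, [0, 0, -0.1], 0], [0, [0, 0, -0.22], 0], [0, [0, 0, -0.34], 0], [0, [0, 0, -0.46], 0], [0, [0, 0, -0.56], 0], [0, [0, 0, -0.59], 0], [0, [0.02, 0.1, -0.59], 0], [0, [0.03, 0.2, -0.59], 0], [0, [0.03, 0.3, -0.59], 0], [0, [0.03, 0.3, -0.59], 0]]'

```text
time_s: 8.75
eef_pos: [0.4736, -0.1484, 0.3695]
eef_rot: [-0.0, 0.129, 0.992, 0.001]
wrist_force: [-0.2, -0.9, 0.4]
opening: -0.002
grasp_force: 0.0
```

Emit:
play_rows --plan '[[0, [0.005, 0.1, 0], 0], [0, [0.01, 0.2, 0], 0], [0, [0.02, 0.32, 0], 0], [0, [0.025, 0.44, 0], 0], [0, [0.03, 0.56, 0], 0], [0, [0.035, 0.68, 0], 0], [0, [0.045, 0.78, 0], 0], [0, [0.047, 0.822, 0], 0], [0, [0.047, 0.822, 0], 0], [0, [0.047, 0.822, 0], 0]]'

```text
time_s: 9.75
eef_pos: [0.5405, 0.169, 0.3693]
eef_rot: [-0.001, 0.131, 0.991, -0.001]
wrist_force: [0.8, -0.2, -0.0]
opening: -0.003
grasp_force: 0.0
```

Emit:
play_rows --plan '[[0, [0, 0, 0], 0], [0, [0, 0, 0], 0], [0, [0, 0, 0], 0]]'

```text
time_s: 10.05
eef_pos: [0.5406, 0.1689, 0.3702]
eef_rot: [0.0, 0.132, 0.991, -0.0]
wrist_force: [0.1, -0.1, 1.0]
opening: -0.004
grasp_force: 0.0
```

Emit:
play_rows --plan '[[0, [0, 0.002, 0.07], 0], [0, [0, 0.002, 0.14], 0], [0, [0, 0.002, 0.2], 0], [0, [0, 0.002, 0.25], 0], [0, [0, 0.002, 0.28], 0], [0, [0, 0.002, 0.3], 0], [0, [0, 0.002, 0.313], 0], [0, [0, 0.002, 0.313], 0], [0, [0, 0.002, 0.313], 0], [0, [0, 0.002, 0.313], 0]]'

```text
time_s: 11.05
eef_pos: [0.5412, 0.1709, 0.2458]
eef_rot: [0.001, 0.131, 0.991, 0.0]
wrist_force: [-0.7, 0.3, 0.3]
opening: -0.002
grasp_force: 0.0
```

```bash
python3 - <<'E'
from h import *
z=lambda a:cv2.resize(a,(400,400),interpolation=cv2.INTER_CUBIC)
t,s=camera("top")["image"][162:262,110:210],camera("side")["image"][110:210,150:250]
cv2.imwrite("pics/w1.png",np.hstack([z(t),z(s)])[:,:,::-1]);print(get_obs()["eef_pos"])
E
```

```text
[0.54108019 0.17084413 0.24552139]
```

View pics/w1.png

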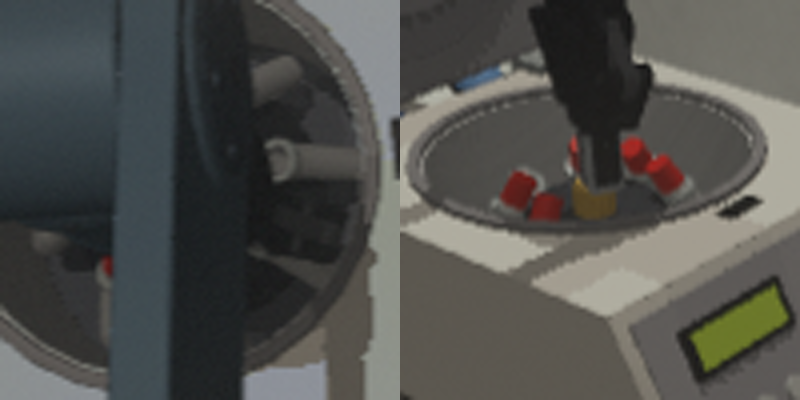

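The arm hides the target well in the top view. The side view shows the fingers over the well side of the bowl with tips near (600,185), above the rotor and touching nothing. Rotor and tubes look unmoved. I'll hold here.

Emit:
play_rows --plan '[[0, [0, 0, 0], 0], [0, [0, 0, 0], 0], [0, [0, 0, 0], 0], [0, [0, 0, 0], 0], [0, [0, 0, 0], 0], [0, [0, 0, 0], 0], [0, [0, 0, 0], 0], [0, [0, 0, 0], 0], [0, [0, 0, 0], 0], [0, [0, 0, 0], 0]]'

```text
time_s: 12.15
eef_pos: [0.5407, 0.1708, 0.2448]
eef_rot: [0.0, 0.131, 0.991, -0.0]
wrist_force: [0.6, 0.1, -0.9]
opening: -0.002
grasp_force: 0.0
```

Emit:
play_rows --plan '[[0, [0, 0, 0], 0], [0, [0, 0, 0], 0], [0, [0, 0, 0], 0], [0, [0, 0, 0], 0], [0, [0, 0, 0], 0], [0, [0, 0, 0], 0], [0, [0, 0, 0], 0], [0, [0, 0, 0], 0], [0, [0, 0, 0], 0], [0, [0, 0, 0], 0]]'

```text
time_s: 13.15
eef_pos: [0.5407, 0.1708, 0.2448]
eef_rot: [-0.0, 0.131, 0.991, -0.0]
wrist_force: [0.3, -0.4, -0.1]
opening: -0.002
grasp_force: 0.0
```

Emit:
play_rows --plan '[[0, [0, 0, 0], 0], [0, [0, 0, 0], 0], [0, [0, 0, 0], 0], [0, [0, 0, 0], 0], [0, [0, 0, 0], 0], [0, [0, 0, 0], 0], [0, [0, 0, 0], 0], [0, [0, 0, 0], 0], [0, [0, 0, 0], 0], [0, [0, 0, 0], 0]]'

```text
time_s: 14.15
eef_pos: [0.5407, 0.1708, 0.2448]
eef_rot: [-0.0, 0.131, 0.991, 0.0]
wrist_force: [0.7, 0.4, -0.5]
opening: 0.001
grasp_force: 0.0
```

```bash
python3 -c "
from bench import *
print(get_obs()['eef_pos']);print(hand_in())"
```

```text
[0.54069808 0.17078343 0.24477452]
the job is handed in; nothing more can be done
None
```

The arm pointed at the blue-stoppered tube for about 3 s, then at the empty well across from the unpartnered red tube for about 3 s, and was still pointing there when I handed in at about 14 s; no contact showed in the wrist force or pictures, and no verdict was returned.

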